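# Pack the tested watch movements into the transit case

## Robot

A 6-joint arm with a two-finger parallel gripper is mounted at the origin on the work surface. World frame = base frame: x ahead of the robot, y to its left, z up, the work surface at z = 0. Lengths are in m, angles in rad, forces in N, time in s.
With the tool pointing down it reaches from about 0.2 to 0.875 m from the base axis. Payload 3.4 kg.
Tool frame: the origin (TCP) lies midway between the tips of the shut fingers; the grasp point (between the pads) lies behind it (env.grasp_offset is the z of the grasp point in the tool frame, in m); z points along the fingers, y is the line along which they close (so a half turn about z gives the same grasp; the last joint's range is limited). The gripper opens to 94 mm and grips with 3 to 60 N. Pads are 16 mm wide; open, the fingers measure 119 mm over their backs; the gripper's body (75 mm by 177 mm) begins 78 mm behind the grasp point.
Start: joints at [-1.242, 0.276, 1.505, -0, 1.361, -0.121], TCP at [0.25, -0.518, 0.205] pointing down, gripper open.
Joint ranges: [-2.89, 2.89], [-0.75, 2.08], [0.22, 2.7], [-1.18, 4.32], [0.11, 2.71], [-2.7, 2.7]. Speed limits (rad/s): [2.57, 2.57, 3.14, 3.14, 3.14, 3.14].

## Interface

Orientations are given as a unit quaternion [w, x, y, z].
In Python, from bench import env gives the robot as it stands.
- The arm moves only by the tool carry_out, never from a script. Its argument "rows" is a list of rows, each an object of numbers: "dx", "dy", "dz": the shift along the tool's x, y, z in m; "roll": the turn about the tool's z in rad. In form: [{"dx": .., "dy": .., "dz": .., "roll": ..}, ...]. A call has 1 to 20 rows; each row is the pose to reach, as a shift and turn from the pose commanded when the call began, along the tool's axes at that moment; what a row does not reach only later rows make up. A row lasts 1/12 s, in which the tool goes at most 41.7 mm and 7.16 degrees, less where a joint would pass 70% of its speed; a pose out of reach is approached as far as the arm can. A call with a gripper value outside its range is refused whole. "jaw" is the opening, from -1 (shut) to 1 (fully open), set as the call begins (left out, the last holds). The fingers move at their own pace and stop on an object; "squeeze" is the grip in N (left out, the last holds). Time passes only in rows, so rows that repeat a pose let the fingers close. It gives the time, the measured TCP pose, the force, the opening and the grip force at its end, in the units of the state.
- env.get_obs(): the state, without advancing time (a new reading comes with each control period).
- env.read_camera(name): name is "side" or "top"; returns the picture (480x640x3 uint8, red, green, blue); there is no depth.
- env.get_calibration(name): a dict with "intrinsics" (3x3 intrinsics, pixels), "cam_to_world" (4x4, takes a point from camera to world coordinates). Camera axes: x right, y down, z forward; pixel columns grow to the right and rows downward; lengths in m; the calibration is good to about 2 mm. A picture is of the moment at which its call begins. get_calibration takes no time and is no camera call.
- env.finish_job(): hands the job in; it is judged then, once.
Trained networks look in the newest picture that a camera, given by its name, has taken for a name from the list of things; names that differ only in an ending like _2 or _b are one class to them, and where a whole thing is asked for, a point or a joint stands for the part that bears it (a point fixed in the world has none). Each returns a list of dicts, best first, with "conf" (0 to 1); they miss things now and then, are a little off and sometimes report something else, mostly with a low value. They report only what shows in the picture. A call takes as long as a camera call. They do not tell look-alikes from the thing itself.
- env.outline_of(camera, thing): "mask" (480x640 bool, what is visible of it) and "rect" ([left, top, width, height] in pixels, round what is visible of it).
- env.spot_point(camera, thing): "at" ([row, column] in pixels: a listed point, or the origin of a listed thing).
The state is a dict: "time_s": time; "joints": joint angles; "dq": joint speeds; "effort": joint torques, N m; "tool_pos": TCP position; "ee_rot": TCP orientation; "force": force on the tool from outside, world axes, zero at the start; "moment": the same for the moment, N m; "grip_width": finger opening in m; "gripper_force": force on a finger pad.
Only numpy, scipy, OpenCV 4.12 (cv2) and the standard library are available. Lean on these libraries where they do the work, as an engineer would, in place of code of your own. Each camera call takes 0.05 s, during which the arm holds its last target. There are 200 camera calls.

## Task

Pack the tested watch movements for transport: swing the hasp off the gold case and open its lid, then stand every clear movement capsule from the red tray upright in a pocket of its own, flat on the pocket's floor. Then press the lid fully shut past its detent and swing the hasp back down over the catch. Leave the empty white ring and the little oil pot on the tray.

Things in the scene. Friction and masses are not known exactly. Their poses are not given: they have to be found in the camera images.
- case: fixed gold transit case, box 158 mm (its x) by 196 mm (its y), 55 mm tall, 4 mm walls; origin at the centre of its underside on the bench; x points from its front (hasp side) to its lid hinge, y along the front, z up. Inside, a black inlay, top 16 mm above the bench, has four square pockets 60 mm wide, 8 mm deep, 70 mm apart along x and 90 mm along y
- pocket0 (a point): centre of a pocket's floor, 8 mm above the bench; in the case's frame at x -35 mm, y -45 mm; the axes are the case's
- pocket1 (a point): centre of a pocket's floor, 8 mm above the bench; in the case's frame at x -35 mm, y +45 mm; the axes are the case's
- pocket2 (a point): centre of a pocket's floor, 8 mm above the bench; in the case's frame at x +35 mm, y -45 mm; the axes are the case's
- pocket3 (a point): centre of a pocket's floor, 8 mm above the bench; in the case's frame at x +35 mm, y +45 mm; the axes are the case's
- case_lid (a joint): angle of the white lid (158 x 196 x 12 mm): 0 shut and flush, 2.1 fully open (leaning back past upright). Stiff hinge: it stays where it is left. A sprung ball detent at its front holds it shut: about 7 N at the front edge presses it home, about 10 N pulls it open; short of the detent it stands up by about 0.09
- lid_hinge (a point): point on the lid's hinge line, at the middle of the case's back rim, 55 mm above the bench; the lid turns about the case's y axis through here
- lid_grip (a point): centre of the lid's handle: black bar 26 mm long along the case's y, 12 mm thick, on a 16 mm wide stem, 28 mm above the lid's top, at case y +55 mm; when shut, 139 mm in front of the hinge line and 40 mm above it. Pinched by its two ends it pivots between the fingers as the lid swings
- lid_press (a point): clear spot on top of the lid, near its front edge in the middle of the front, to press on (67 mm above the bench when shut)
- hasp (a joint): angle of the steel hasp at the front, at case y -55 mm: 0 lying over the lid with the slot over the catch, 1.57 upright, 2.3 swung fully off to the front. It stays where it is left
- hasp_hinge (a point): the hasp's hinge, fixed on the case's front 12 mm before the front wall, 69 mm above the bench; its axis lies along the case's y axis
- hasp_grip (a point): centre of the cross pin at the hasp's free end: dark pin 24 mm long along the case's y, 10 mm thick, 65 mm from the hinge axis; when on, 60 mm behind the hinge, 26 mm above it, 28 mm above the lid. Pinched by its two ends it pivots between the fingers. Strap 62 x 24 x 3 mm; the catch, an 8 mm block 11 mm tall on the lid, stands in its slot
- capsule0: closed clear round movement capsule with a white dial inside, a cylinder 44 mm in diameter and 30 mm tall, about 60 g, standing on the red tray at the start; origin at the centre of its underside, z up its axis; None if it is not there this time
- capsule1: closed clear round movement capsule with a white dial inside, a cylinder 44 mm in diameter and 30 mm tall, about 60 g, standing on the red tray at the start; origin at the centre of its underside, z up its axis; None if it is not there this time
- capsule2: closed clear round movement capsule with a white dial inside, a cylinder 44 mm in diameter and 30 mm tall, about 60 g, standing on the red tray at the start; origin at the centre of its underside, z up its axis; None if it is not there this time
- capsule3: closed clear round movement capsule with a white dial inside, a cylinder 44 mm in diameter and 30 mm tall, about 60 g, standing on the red tray at the start; origin at the centre of its underside, z up its axis; None if it is not there this time
- tray: fixed flat dark red tray 300 mm (its x) by 240 mm (its y), 3 mm thick, no rim to speak of; origin at the centre of its underside
- empty_ring: empty white holder ring without a movement, 44 mm across with a 32 mm hole, 10 mm tall, on the tray; to be left there; origin at the centre of its underside
- oil_pot: small steel oil pot with a black cap, 31 mm across, 22 mm tall, on the tray; to be left there; origin at the centre of its underside
Things that resemble listed ones, but are neither listed nor needed, are in the scene too. Leave any orange or pink look-alike of the oil_pot alone. What is shaped like the capsule0 but orange or pink is not meant.

How it is judged:
By the outcome, as a careful person would: the job done as asked, in the order asked, and still so for the second after the job is handed in, with the robot touching nothing.
Of capsule0, capsule1, capsule2, capsule3 only 2 to 4 are there at a start; the rules pass over those that are not, and their reading is None.
At some moment in a run one of capsule0, capsule1, capsule2, capsule3 may be knocked a few centimetres aside while the robot is not near it.
It also fails if it takes over 208 s, if anything falls off the work surface, if the arm or the gripper's body presses on something with over 40 N, if the wrist force passes 120 N, or if a joint passes its speed limit or range.

## Working session

There is one attempt and no reset: what is moved stays moved. The work goes in short steps, Python scripts to look and compute and a tool call to move; the robot and the scene stay as the last step left them, time stands still between calls to the robot, and variables do not carry over. Pictures are saved under pics/ and viewed, at most 14 in all, crops included, and the job is handed in when it is done.

Besides the shell and the picture viewer there is one more tool, called after "Request:" as name(argument=value, ...) on one line, values as JSON. carry_out: Moves the arm, as the interface text tells. Its arguments: {"type":"object","properties":{"rows":{"type":"array","items":{"type":"object","properties":{"dx":{"type":"number"},"dy":{"type":"number"},"dz":{"type":"number"},"roll":{"type":"number"}}}},"jaw":{"type":"number"},"squeeze":{"type":"number"}},"required":["rows"]}

```bash
ls; mkdir -p pics
cat > h.py <<'E'
import numpy as np, cv2
from bench import env
def shot(c,name):
    im=env.read_camera(c); cv2.imwrite(f'pics/{name}.png',im[:,:,::-1]); return im
def ray(c,rc):
    k=env.get_calibration(c); K=np.array(k['intrinsics']);T=np.array(k['cam_to_world'])
    d=T[:3,:3]@np.linalg.solve(K,[rc[1],rc[0],1.]); return T[:3,3],d
def onz(c,rc,z):
    o,d=ray(c,rc); return o+d*(z-o[2])/d[2]
def proj(c,p):
    k=env.get_calibration(c); K=np.array(k['intrinsics']);T=np.array(k['cam_to_world'])
    q=K@(T[:3,:3].T@(np.array(p)-T[:3,3])); return [q[1]/q[2],q[0]/q[2]]
E
python3 - <<'E'
from h import *
np.set_printoptions(precision=4,suppress=True)
o=env.get_obs(); print(o['time_s'],o['tool_pos'],o['ee_rot'],o['grip_width'],env.grasp_offset)
for c in ('top','side'):
    shot(c,c+'0')
    T=np.array(env.get_calibration(c)['cam_to_world']);print(c,T[:3,3])
    for t,z in [('capsule0',.003),('empty_ring',.003),('oil_pot',.003),('tray',0),('case',0),('pocket0',.008),('lid_hinge',.055),('lid_grip',.095),('lid_press',.067),('hasp_hinge',.069),('hasp_grip',.095)]:
        for d in env.spot_point(c,t)[:7]:
            if d['conf']>.2: print(c,t,round(d['conf'],2),np.round(d['at'],1),onz(c,d['at'],z)[:2])
E
```

```text
pics
0.0 [ 0.2498 -0.5173  0.2046] [-0.0009  0.9748  0.223  -0.0001] 0.09394530440228971 -0.0188
top [ 0.2909 -0.0623  1.3702]
top capsule0 0.88 [262.5 335.6] [ 0.4516 -0.0995]
top capsule0 0.81 [182.2 382.7] [ 0.6341 -0.2071]
top capsule0 0.71 [210.5 438.5] [ 0.5686 -0.331 ]
top capsule0 0.67 [211.3 480.4] [ 0.5665 -0.4248]
top capsule0 0.41 [261.4 374.1] [ 0.4539 -0.1849]
top empty_ring 0.44 [225.9 336.5] [ 0.534  -0.1021]
top empty_ring 0.22 [193.3 256.9] [0.6092 0.0772]
top oil_pot 0.5 [261.1 438.1] [ 0.4543 -0.3267]
top oil_pot 0.48 [310.  388.4] [ 0.3466 -0.2146]
top oil_pot 0.45 [263.  377.9] [ 0.4503 -0.1933]
top tray 0.76 [226.1 358.2] [ 0.534  -0.1508]
top tray 0.72 [201.1 178.6] [0.5923 0.2545]
top case 0.87 [215.3 216.9] [0.5594 0.167 ]
top lid_hinge 0.64 [200.6 175.6] [0.5814 0.2483]
top lid_grip 0.83 [235.8 226.4] [0.4972 0.1303]
top lid_press 0.85 [213.4 241.2] [0.5503 0.1038]
top hasp_hinge 0.67 [193.7 260.8] [0.5929 0.0621]
top hasp_grip 0.85 [185.2 229. ] [0.6054 0.127 ]
side [ 0.335  -0.913   0.5969]
side capsule0 0.84 [361.9 383.1] [ 0.577  -0.3355]
side capsule0 
[... 179 characters left out ...]
7 -0.4196]
side oil_pot 0.78 [332.1 236.9] [ 0.3437 -0.2205]
side oil_pot 0.77 [367.8 306.8] [ 0.4499 -0.3271]
side oil_pot 0.63 [316.4 296.5] [ 0.4545 -0.1951]
side tray 0.61 [297.2 338.9] [ 0.5468 -0.147 ]
side case 0.91 [221.1 319.8] [0.5726 0.1668]
side case 0.28 [281.3 331.1] [ 0.5435 -0.0918]
side pocket0 0.54 [221.4 316.7] [0.5615 0.1519]
side lid_hinge 0.88 [186.1 318.7] [0.5861 0.2548]
side lid_grip 0.92 [197.2 290.9] [0.4923 0.1177]
side lid_grip 0.62 [314.5 389.5] [ 0.5817 -0.3261]
side lid_press 0.96 [207.2 317.6] [0.5545 0.1132]
side hasp_hinge 0.65 [214.2 343.6] [0.6053 0.0661]
side hasp_hinge 0.31 [313.7 297. ] [ 0.4432 -0.2681]
side hasp_grip 0.7 [190.1 338.8] [0.6103 0.1394]
```

Run:
```python
from h import *
a=cv2.imread('pics/top0.png')[120:340,120:520]; cv2.imwrite('pics/top0c.png',cv2.resize(a,None,fx=2,fy=2,interpolation=cv2.INTER_CUBIC))
a=cv2.imread('pics/side0.png')[150:450,190:490]; cv2.imwrite('pics/side0c.png',cv2.resize(a,None,fx=2,fy=2,interpolation=cv2.INTER_CUBIC))
```

```text
(no output)
```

View pics/top0c.png

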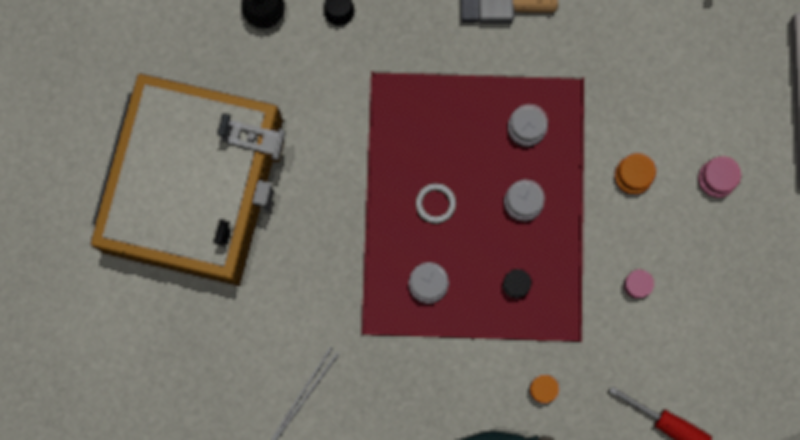

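View pics/side0c.png

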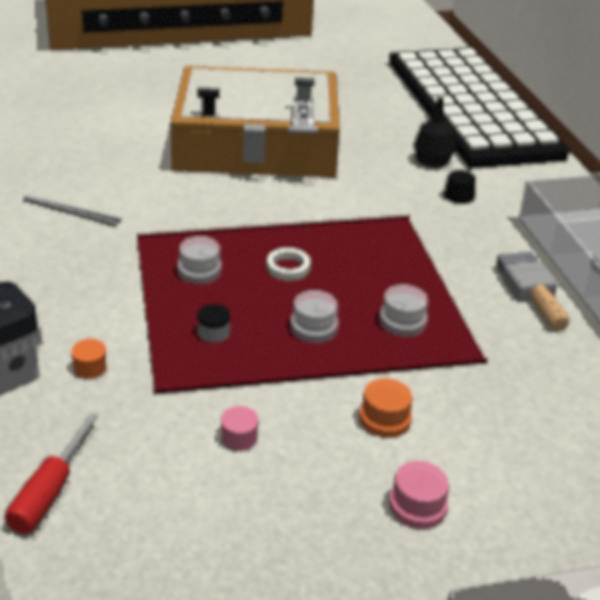

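The crops show three clear capsules on the tray: full-image px (row, col) (182,383), (220,382) and (262,335). The ring is at (221,337) and the steel pot with the black cap at (262,378). The orange and pink capsule look-alikes at (207,438), (208,480) and the small ones at (262,439), (314,391) are off the tray and coloured, so I leave them.

```bash
cat >> h.py <<'E'
KP={'lid_hinge':(.079,0,.055),'lid_grip':(-.06,.055,.095),'lid_press':(-.067,0,.067),'hasp_hinge':(-.091,-.055,.069),'hasp_grip':(-.031,-.055,.095)}
def w2(p,pose):
    x,y,a=pose;c,s=np.cos(a),np.sin(a); return np.array([x+c*p[0]-s*p[1],y+s*p[0]+c*p[1],p[2]])
def tri(a,b):
    A=[];B=[]
    for c,rc in (('top',a),('side',b)):
        o,d=ray(c,rc);d=d/np.linalg.norm(d);P=np.eye(3)-np.outer(d,d);A.append(P);B.append(P@o)
    return np.linalg.lstsq(np.vstack(A),np.hstack(B),rcond=None)[0]
E
python3 - <<'E'
from h import *
from scipy.optimize import least_squares
np.set_printoptions(precision=4,suppress=True)
ob=[]
for c in ('top','side'):
    env.read_camera(c)
    for t in KP:
        d=env.spot_point(c,t)
        if d: ob.append((c,t,d[0]['at']))
f=lambda q: np.hstack([np.array(proj(c,w2(KP[t],q)))-at for c,t,at in ob])
r=least_squares(f,[.567,.177,1.37],loss='soft_l1'); print('pose',r.x,np.degrees(r.x[2]))
for (c,t,at),e in zip(ob,f(r.x).reshape(-1,2)): print(c,t,e)
for n in ('hasp_hinge','hasp_grip','lid_grip'):
    a=[at for c,t,at in ob if t==n]; print(n,tri(*a),w2(KP[n],r.x))
# outline-based case fit: top rim corners from gold mask
m=env.outline_of('top','case')
env.read_camera('top'); m=env.outline_of('top','case')[0]['mask'].astype(np.uint8)
cn=max(cv2.findContours(m,0,1)[0],key=cv2.contourArea); print(cv2.minAreaRect(cn))
print('proj rim',[np.round(proj('top',w2((sx*.079,sy*.098,.055),r.x))[::-1],1) for sx in(-1,1) for sy in(-1,1)])
for c in('top','side'):
    env.read_camera(c)
    for d in env.outline_of(c,'capsule0'):
        ys,xs=np.nonzero(d['mask']);print(c,'cap',round(d['conf'],2),d['rect'],onz(c,[ys.mean(),xs.mean()],.018)[:2])
E
```

```text
pose [0.5674 0.1682 1.3238] 75.85093558398846
top lid_hinge [0.0894 0.8814]
top lid_grip [1.1796 0.2891]
top lid_press [0.5834 1.1458]
top hasp_hinge [ 0.5865 -1.3472]
top hasp_grip [-1.8547 -1.3572]
side lid_hinge [-0.52    0.4743]
side lid_grip [-2.3694 -1.6319]
side lid_press [ 0.622  -0.4436]
side hasp_hinge [-83.0872   3.2352]
side hasp_grip [4.8542 2.8192]
hasp_hinge [ 0.6333  0.0896 -0.1807] [0.5985 0.0665 0.069 ]
hasp_grip [0.6048 0.1196 0.1104] [0.6131 0.1247 0.095 ]
lid_grip [0.5033 0.1252 0.0878] [0.4994 0.1235 0.095 ]
((214.46275329589844, 209.43409729003906), (83.45136260986328, 93.62183380126953), 15.5241117477417)
proj rim [array([259.1, 172.7]), array([235.6, 259.2]), array([189.6, 155.8]), array([164.8, 241.5])]
top cap 0.87 [429.1, 198.2, 19.3, 20.9] [ 0.5749 -0.3248]
top cap 0.86 [470.9, 197.3, 17.3, 22.2] [ 0.5727 -0.4179]
top cap 0.85 [370.0, 170.5, 21.0, 23.5] [ 0.6303 -0.2064]
top cap 0.79 [374.9, 207.7, 14.9, 21.7] [ 0.5463 -0.1999]
top cap 0.77 [323.6, 253.0, 21.1, 16.6] [ 0.4548 -0.0946]
side cap 0.95 [368.3, 341.7, 29.8, 24.5] [ 0.5757 -0.3304]
side cap 0.91 [335.2, 297.4, 22.3, 24.0] [ 0.5473 -0.2034]
side cap 0.85 [278.5, 269.9, 20.4, 21.1] [ 0.4563 -0.096 ]
side cap 0.82 [378.5, 297.1, 25.1, 20.5] [ 0.6321 -0.2099]
side cap 0.55 [382.8, 379.8, 30.7, 34.7] [ 0.5718 -0.4245]
```

Run:
```python
from h import *
from scipy.optimize import minimize
np.set_printoptions(precision=4,suppress=True)
q0=np.array([.5674,.1682,1.3238])
M={}
def hull(c,q,h):
    P=[proj(c,w2((sx*.079,sy*.098,z),q))[::-1] for sx in(-1,1) for sy in(-1,1) for z in(0,h)]
    return cv2.convexHull(np.float32(P))[:,0]
for c in('top','side'):
    im=cv2.imread(f'pics/{c}0.png'); hs=cv2.cvtColor(im,cv2.COLOR_BGR2HSV)
    g=((hs[...,0]>8)&(hs[...,0]<25)&(hs[...,1]>110)&(hs[...,2]>40)).astype(np.uint8)
    roi=np.zeros_like(g);cv2.fillConvexPoly(roi,cv2.convexHull(np.int32(hull(c,q0,.067))),1);roi=cv2.dilate(roi,np.ones((17,17)))
    pts=np.argwhere(g*roi)[:,::-1]; M[c]=cv2.convexHull(np.float32(pts))[:,0]
    print(c,len(pts),cv2.contourArea(M[c]),cv2.contourArea(hull(c,q0,.055)),cv2.contourArea(hull(c,q0,.067)))
def cost(p):
    s=0
    for c in M:
        H=hull(c,p[:3],p[3]); i=cv2.intersectConvexConvex(H,M[c])[0]; s+=1-i/(cv2.contourArea(H)+cv2.contourArea(M[c])-i)
    return s
for h in (.055,.067):
    r=minimize(lambda p:cost([*p,h]),q0,method='Nelder-Mead',options=dict(initial_simplex=[q0,q0+[.004,0,0],q0+[0,.004,0],q0+[0,0,.04]],xatol=1e-4,fatol=1e-5)); print(h,r.x,np.degrees(r.x[2]),r.fun,cost([*q0,h]))
```

```text
top 1686 6981.5 6957.687766272109 7188.043926433427
side 2011 4101.5 4030.578764812555 4407.626449430827
0.055 [0.5669 0.1701 1.3313] 76.27926909455776 0.08065697712099484 0.10205347286508293
0.067 [0.5657 0.168  1.3186] 75.54770864784169 0.0989683554669929 0.10749783788527145
```

Request:
carry_out(rows=[{"dx":0.604,"dy":-0.423,"dz":0,"roll":-0.879},{"dx":0.604,"dy":-0.423,"dz":0,"roll":-0.879},{"dx":0.604,"dy":-0.423,"dz":0,"roll":-0.879},{"dx":0.604,"dy":-0.423,"dz":0,"roll":-0.879},{"dx":0.604,"dy":-0.423,"dz":0,"roll":-0.879},{"dx":0.604,"dy":-0.423,"dz":0,"roll":-0.879},{"dx":0.604,"dy":-0.423,"dz":0,"roll":-0.879},{"dx":0.604,"dy":-0.423,"dz":0,"roll":-0.879},{"dx":0.604,"dy":-0.423,"dz":0,"roll":-0.879},{"dx":0.604,"dy":-0.423,"dz":0,"roll":-0.879},{"dx":0.604,"dy":-0.423,"dz":0,"roll":-0.879},{"dx":0.604,"dy":-0.423,"dz":0,"roll":-0.879},{"dx":0.604,"dy":-0.423,"dz":0,"roll":-0.879},{"dx":0.604,"dy":-0.423,"dz":0,"roll":-0.879},{"dx":0.604,"dy":-0.423,"dz":0,"roll":-0.879},{"dx":0.604,"dy":-0.423,"dz":0,"roll":-0.879},{"dx":0.604,"dy":-0.423,"dz":0,"roll":-0.879},{"dx":0.604,"dy":-0.423,"dz":0,"roll":-0.879},{"dx":0.604,"dy":-0.423,"dz":0,"roll":-0.879},{"dx":0.604,"dy":-0.423,"dz":0,"roll":-0.879}], jaw=0)

```text
time_s: 3.82
tool_pos: [0.6102, 0.1269, 0.2047]
ee_rot: [-0.0, 0.786, 0.618, -0.001]
force: [0.5, -0.9, 0.1]
grip_width: 0.0468
gripper_force: 0.0
```

Request:
carry_out(rows=[{"dz":0.04},{"dz":0.08},{"dz":0.1},{"dz":0.11},{"dz":0.12},{"dz":0.124},{"dz":0.124}])

```text
validation failed for argument at $.ro...
```

Run:
```python
from h import *
env.read_camera('side'); env.read_camera('top')
im=shot('side','s1'); im2=shot('top','t1')
a=cv2.resize(im[140:260,250:400],None,fx=3.2,fy=4,interpolation=2)[:,:,::-1]; b=cv2.resize(im2[140:260,160:260],None,fx=3,fy=4,interpolation=2)[:,:,::-1]
cv2.imwrite('pics/s1c.png',np.hstack([a,b]))
```

```text
(no output)
```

View pics/s1c.png

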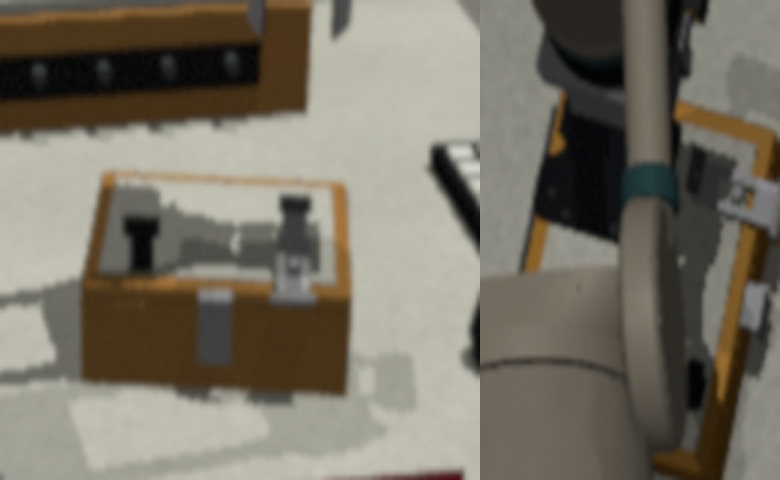

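The move was refused because every row needs all four fields. In the picture, the pin is still on the lid at side px (~193,342), and the fingers are above it. I'm resending the descent.

Request:
carry_out(rows=[{"dx":0,"dy":0,"dz":0.04,"roll":0},{"dx":0,"dy":0,"dz":0.08,"roll":0},{"dx":0,"dy":0,"dz":0.1,"roll":0},{"dx":0,"dy":0,"dz":0.11,"roll":0},{"dx":0,"dy":0,"dz":0.12,"roll":0},{"dx":0,"dy":0,"dz":0.124,"roll":0},{"dx":0,"dy":0,"dz":0.124,"roll":0}])

```text
time_s: 4.6
tool_pos: [0.6104, 0.1252, 0.0818]
ee_rot: [0.0, 0.788, 0.616, 0.0]
force: [-0.7, 0.3, 0.1]
grip_width: 0.0468
gripper_force: 0.0
```

Run:
```python
from h import *
im=shot('side','s2')
cv2.imwrite('pics/s2c.png',cv2.resize(im[150:250,270:390],None,fx=5,fy=5,interpolation=2)[:,:,::-1])
```

```text
(no output)
```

View pics/s2c.png

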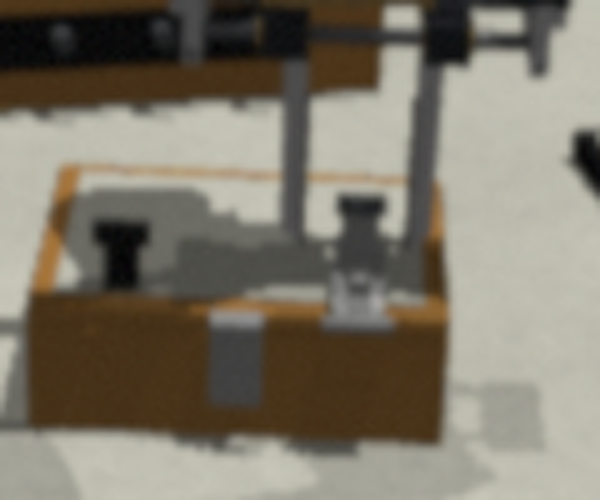

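The fingers straddle the pin at crop (361,205), and the pin sits slightly right of the middle, which is fine. Closing now.

Request:
carry_out(rows=[{"dx":0,"dy":0,"dz":0.002,"roll":0},{"dx":0,"dy":0,"dz":0.002,"roll":0},{"dx":0,"dy":0,"dz":0.002,"roll":0},{"dx":0,"dy":0,"dz":0.002,"roll":0},{"dx":0,"dy":0,"dz":0.002,"roll":0},{"dx":0,"dy":0,"dz":0.002,"roll":0},{"dx":0,"dy":0,"dz":0.002,"roll":0},{"dx":0,"dy":0,"dz":0.002,"roll":0}], jaw=-0.7, squeeze=25)

```text
time_s: 5.32
tool_pos: [0.6124, 0.1254, 0.0803]
ee_rot: [0.002, 0.787, 0.617, 0.002]
force: [5.2, -1.0, -0.5]
grip_width: 0.0231
gripper_force: 25.1
```

Request:
carry_out(rows=[{"dx":-0.006,"dy":0.002,"dz":-0.011,"roll":0},{"dx":-0.012,"dy":0.002,"dz":-0.018,"roll":0},{"dx":-0.019,"dy":0.002,"dz":-0.025,"roll":0},{"dx":-0.027,"dy":0.002,"dz":-0.031,"roll":0},{"dx":-0.036,"dy":0.002,"dz":-0.035,"roll":0},{"dx":-0.045,"dy":0.002,"dz":-0.038,"roll":0},{"dx":-0.055,"dy":0.002,"dz":-0.039,"roll":0},{"dx":-0.065,"dy":0.002,"dz":-0.039,"roll":0},{"dx":-0.075,"dy":0.002,"dz":-0.038,"roll":0},{"dx":-0.084,"dy":0.002,"dz":-0.035,"roll":0},{"dx":-0.093,"dy":0.002,"dz":-0.03,"roll":0},{"dx":-0.101,"dy":0.002,"dz":-0.025,"roll":0},{"dx":-0.108,"dy":0.002,"dz":-0.018,"roll":0},{"dx":-0.116,"dy":0.002,"dz":-0.008,"roll":0},{"dx":-0.116,"dy":0.002,"dz":-0.008,"roll":0},{"dx":-0.116,"dy":0.002,"dz":-0.008,"roll":0}])

```text
time_s: 6.65
tool_pos: [0.5846, 0.0111, 0.0867]
ee_rot: [0.001, 0.787, 0.616, -0.0]
force: [4.3, -0.8, 0.3]
grip_width: 0.0235
gripper_force: 25.0
```

Request:
carry_out(rows=[{"dx":0,"dy":0,"dz":0,"roll":0},{"dx":0,"dy":0,"dz":0,"roll":0},{"dx":0,"dy":0,"dz":0,"roll":0},{"dx":0,"dy":0,"dz":-0.03,"roll":0},{"dx":0,"dy":0,"dz":-0.07,"roll":0},{"dx":0.03,"dy":-0.035,"dz":-0.07,"roll":0},{"dx":0.06,"dy":-0.07,"dz":-0.07,"roll":0},{"dx":0.09,"dy":-0.107,"dz":-0.07,"roll":0},{"dx":0.09,"dy":-0.107,"dz":-0.07,"roll":0},{"dx":0.09,"dy":-0.107,"dz":-0.04,"roll":0},{"dx":0.09,"dy":-0.107,"dz":-0.02,"roll":0},{"dx":0.09,"dy":-0.107,"dz":0,"roll":0},{"dx":0.09,"dy":-0.107,"dz":0.006,"roll":0},{"dx":0.09,"dy":-0.107,"dz":0.006,"roll":0}], jaw=0)

```text
time_s: 7.82
tool_pos: [0.4997, 0.1251, 0.0796]
ee_rot: [-0.001, 0.787, 0.617, -0.003]
force: [-0.2, 0.1, -0.5]
grip_width: 0.047
gripper_force: 0.0
```

Request:
carry_out(rows=[{"dx":0,"dy":0,"dz":0,"roll":0},{"dx":0,"dy":0,"dz":0,"roll":0},{"dx":0,"dy":0,"dz":0,"roll":0},{"dx":0,"dy":0,"dz":0,"roll":0},{"dx":0,"dy":0,"dz":0,"roll":0},{"dx":0,"dy":0,"dz":0,"roll":0},{"dx":0,"dy":0,"dz":0,"roll":0},{"dx":0,"dy":0,"dz":0,"roll":0}], jaw=-0.7, squeeze=45)

```text
time_s: 8.48
tool_pos: [0.4997, 0.1262, 0.0822]
ee_rot: [-0.002, 0.787, 0.616, -0.001]
force: [-5.2, 1.5, 5.0]
grip_width: 0.0255
gripper_force: 45.0
```

Run:
```python
from h import *
im=shot('side','s3')
cv2.imwrite('pics/s3c.png',cv2.resize(im[150:250,270:390],None,fx=5,fy=5,interpolation=2)[:,:,::-1])
R=.1446;p0=np.arctan2(40,139)
for t in np.arange(0,1.96,.15): print(round(t,2),np.round([.139-R*np.cos(p0+t), -(R*np.sin(p0+t)-.04)],4))
```

```text
0.0 [0. 0.]
0.15 [ 0.0076 -0.0203]
0.3 [ 0.0181 -0.0393]
0.45 [ 0.0313 -0.0565]
0.6 [ 0.0469 -0.0715]
0.75 [ 0.0646 -0.084 ]
0.9 [ 0.0839 -0.0937]
1.05 [ 0.1045 -0.1004]
1.2 [ 0.1259 -0.104 ]
1.35 [ 0.1476 -0.1043]
1.5 [ 0.1691 -0.1014]
1.65 [ 0.1899 -0.0954]
1.8 [ 0.2095 -0.0862]
1.95 [ 0.2276 -0.0743]
```

View pics/s3c.png

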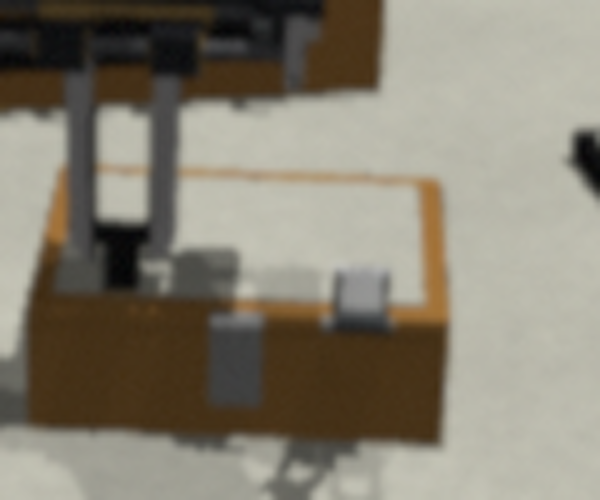

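The fingers hold the handle at crop (122,255), and the hasp now hangs off the front at crop (360,300). Swinging the lid open.

Request:
carry_out(rows=[{"dx":0.003,"dy":0,"dz":-0.01,"roll":0},{"dx":0.008,"dy":0,"dz":-0.02,"roll":0},{"dx":0.018,"dy":0,"dz":-0.039,"roll":0},{"dx":0.031,"dy":0,"dz":-0.056,"roll":0},{"dx":0.047,"dy":0,"dz":-0.071,"roll":0},{"dx":0.065,"dy":0,"dz":-0.084,"roll":0},{"dx":0.084,"dy":0,"dz":-0.094,"roll":0},{"dx":0.104,"dy":0,"dz":-0.1,"roll":0},{"dx":0.126,"dy":0,"dz":-0.104,"roll":0},{"dx":0.148,"dy":0,"dz":-0.104,"roll":0},{"dx":0.169,"dy":0,"dz":-0.101,"roll":0},{"dx":0.19,"dy":0,"dz":-0.095,"roll":0},{"dx":0.21,"dy":0,"dz":-0.086,"roll":0},{"dx":0.228,"dy":0,"dz":-0.074,"roll":0},{"dx":0.228,"dy":0,"dz":-0.074,"roll":0},{"dx":0.228,"dy":0,"dz":-0.074,"roll":0}])

```text
time_s: 9.87
tool_pos: [0.554, 0.3501, 0.1551]
ee_rot: [-0.003, 0.787, 0.617, -0.001]
force: [-5.1, 3.8, 0.1]
grip_width: 0.0226
gripper_force: 45.0
```

Request:
carry_out(rows=[{"dx":0,"dy":0,"dz":0,"roll":0},{"dx":0,"dy":0,"dz":0,"roll":0},{"dx":0,"dy":0,"dz":0,"roll":0},{"dx":0,"dy":0,"dz":-0.04,"roll":0},{"dx":0,"dy":0,"dz":-0.08,"roll":0},{"dx":0,"dy":0,"dz":-0.12,"roll":0},{"dx":-0.523,"dy":0.209,"dz":-0.12,"roll":0},{"dx":-0.523,"dy":0.209,"dz":-0.12,"roll":0},{"dx":-0.523,"dy":0.209,"dz":-0.12,"roll":0},{"dx":-0.523,"dy":0.209,"dz":-0.12,"roll":0},{"dx":-0.523,"dy":0.209,"dz":-0.12,"roll":0},{"dx":-0.523,"dy":0.209,"dz":-0.12,"roll":0},{"dx":-0.523,"dy":0.209,"dz":-0.12,"roll":0},{"dx":-0.523,"dy":0.209,"dz":-0.12,"roll":0},{"dx":-0.523,"dy":0.209,"dz":-0.12,"roll":0},{"dx":-0.523,"dy":0.209,"dz":-0.12,"roll":0},{"dx":-0.523,"dy":0.209,"dz":-0.12,"roll":0},{"dx":-0.523,"dy":0.209,"dz":-0.12,"roll":0},{"dx":-0.523,"dy":0.209,"dz":-0.12,"roll":0},{"dx":-0.523,"dy":0.209,"dz":-0.12,"roll":0}], jaw=0.28, squeeze=12)

```text
time_s: 11.53
tool_pos: [0.6345, -0.2172, 0.2757]
ee_rot: [0.002, 0.789, 0.615, -0.001]
force: [-0.1, 1.1, 0.1]
grip_width: 0.0603
gripper_force: 0.0
```

Run:
```python
from h import *
np.set_printoptions(precision=4,suppress=True)
o=env.get_obs();print(o['tool_pos'])
im=shot('top','t4'); 
for t,z in (('pocket0',.008),('lid_hinge',.055),('capsule0',.003)):
  for d in env.spot_point('top',t): print(t,round(d['conf'],2),np.round(d['at']),onz('top',d['at'],z)[:2])
q=(.567,.169,1.33)
print('pockets',[np.round(w2((x,y,.008),q),3) for x in(-.035,.035) for y in(-.045,.045)])
ims=shot('side','s4')
for d in env.outline_of('side','capsule0'):
  ys,xs=np.nonzero(d['mask']);print(d['conf'],onz('side',[ys.mean(),xs.mean()],.018)[:2])
v=im.copy()
for x in(-.035,.035):
  for y in(-.045,.045):
    P=np.array([proj('top',w2((x+a*.03,y+b*.03,.016),q))[::-1] for a,b in((-1,-1),(-1,1),(1,1),(1,-1))])
    cv2.polylines(v,[np.int32(np.round(P))],True,(0,255,0),1)
cv2.imwrite('pics/t4c.png',np.hstack([cv2.resize(v[110:290,130:410],None,fx=1.6,fy=2,interpolation=2),cv2.resize(ims[130:330,260:400],None,fx=2.3,fy=1.8,interpolation=2)])[:,:,::-1])
```

```text
[ 0.6345 -0.2172  0.2757]
pocket0 0.82 [190. 205.] [0.616  0.1931]
pocket0 0.76 [228. 192.] [0.5284 0.2205]
pocket0 0.58 [194. 236.] [0.6068 0.124 ]
pocket0 0.57 [233. 223.] [0.5177 0.1503]
lid_hinge 0.65 [199. 178.] [0.5842 0.2423]
capsule0 0.88 [209. 481.] [ 0.5727 -0.4254]
pockets [array([0.602, 0.124, 0.008]), array([0.515, 0.146, 0.008]), array([0.619, 0.192, 0.008]), array([0.532, 0.214, 0.008])]
0.92 [ 0.5719 -0.4249]
0.87 [ 0.6321 -0.208 ]
0.75 [ 0.5474 -0.2035]
0.67 [ 0.5754 -0.3318]
0.66 [ 0.455  -0.0954]
0.58 [0.6569 0.5735]
0.18 [ 0.4538 -0.1962]
```

View pics/t4c.png

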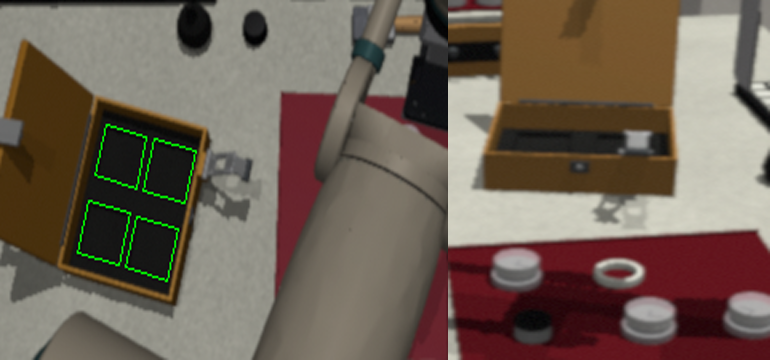

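The picture shows the lid open, the hasp off, and the pocket overlay matching the inlay. All three capsules are still in place. Next, descend over capsule A.

Request:
carry_out(rows=[{"dx":0,"dy":0,"dz":0.04,"roll":0},{"dx":0,"dy":0,"dz":0.08,"roll":0},{"dx":0,"dy":0,"dz":0.12,"roll":0},{"dx":0,"dy":0,"dz":0.16,"roll":0},{"dx":0,"dy":0,"dz":0.18,"roll":0},{"dx":0,"dy":0,"dz":0.18,"roll":0}])

```text
time_s: 12.33
tool_pos: [0.6304, -0.2073, 0.0903]
ee_rot: [-0.005, 0.787, 0.617, -0.002]
force: [-0.6, 0.1, 0.1]
grip_width: 0.06
gripper_force: 0.0
```

Request:
carry_out(rows=[{"dx":0,"dy":0,"dz":0.03,"roll":0},{"dx":0,"dy":0,"dz":0.055,"roll":0},{"dx":0,"dy":0,"dz":0.07,"roll":0},{"dx":0,"dy":0,"dz":0.078,"roll":0},{"dx":0,"dy":0,"dz":0.078,"roll":0},{"dx":0,"dy":0,"dz":0.078,"roll":0}])

```text
time_s: 12.83
tool_pos: [0.6354, -0.2107, 0.0192]
ee_rot: [0.001, 0.787, 0.617, 0.001]
force: [0.2, 0.3, -0.4]
grip_width: 0.0603
gripper_force: 0.0
```

Request:
carry_out(rows=[{"dx":0,"dy":0,"dz":0,"roll":0},{"dx":0,"dy":0,"dz":0,"roll":0},{"dx":0,"dy":0,"dz":0,"roll":0},{"dx":0,"dy":0,"dz":0,"roll":0},{"dx":0,"dy":0,"dz":0,"roll":0},{"dx":0,"dy":0,"dz":0,"roll":0}], jaw=-0.4, squeeze=12)

```text
time_s: 13.33
tool_pos: [0.6346, -0.2111, 0.019]
ee_rot: [0.001, 0.787, 0.617, 0.0]
force: [-1.0, 0.9, 6.4]
grip_width: 0.0436
gripper_force: 12.0
```

Request:
carry_out(rows=[{"dx":0,"dy":0,"dz":-0.02,"roll":0},{"dx":0,"dy":0,"dz":-0.055,"roll":0},{"dx":0,"dy":0,"dz":-0.095,"roll":0},{"dx":0,"dy":0,"dz":-0.135,"roll":0},{"dx":0.032,"dy":-0.009,"dz":-0.16,"roll":0},{"dx":0.07,"dy":-0.02,"dz":-0.16,"roll":0},{"dx":0.105,"dy":-0.029,"dz":-0.16,"roll":0},{"dx":0.14,"dy":-0.039,"dz":-0.16,"roll":0},{"dx":0.175,"dy":-0.049,"dz":-0.16,"roll":0},{"dx":0.21,"dy":-0.059,"dz":-0.16,"roll":0},{"dx":0.245,"dy":-0.069,"dz":-0.16,"roll":0},{"dx":0.28,"dy":-0.079,"dz":-0.16,"roll":0},{"dx":0.315,"dy":-0.089,"dz":-0.16,"roll":0},{"dx":0.35,"dy":-0.098,"dz":-0.16,"roll":0},{"dx":0.375,"dy":-0.105,"dz":-0.16,"roll":0},{"dx":0.386,"dy":-0.108,"dz":-0.16,"roll":0},{"dx":0.386,"dy":-0.108,"dz":-0.16,"roll":0},{"dx":0.386,"dy":-0.108,"dz":-0.16,"roll":0},{"dx":0.386,"dy":-0.108,"dz":-0.16,"roll":0}])

```text
time_s: 14.92
tool_pos: [0.6219, 0.1879, 0.1773]
ee_rot: [0.001, 0.788, 0.616, -0.001]
force: [-0.3, -0.2, -1.1]
grip_width: 0.0435
gripper_force: 12.0
```

Request:
carry_out(rows=[{"dx":0.003,"dy":-0.003,"dz":0.03,"roll":0},{"dx":0.003,"dy":-0.003,"dz":0.06,"roll":0},{"dx":0.003,"dy":-0.003,"dz":0.09,"roll":0},{"dx":0.003,"dy":-0.003,"dz":0.11,"roll":0},{"dx":0.003,"dy":-0.003,"dz":0.13,"roll":0},{"dx":0.003,"dy":-0.003,"dz":0.142,"roll":0},{"dx":0.003,"dy":-0.003,"dz":0.149,"roll":0},{"dx":0.003,"dy":-0.003,"dz":0.153,"roll":0},{"dx":0.003,"dy":-0.003,"dz":0.153,"roll":0},{"dx":0.003,"dy":-0.003,"dz":0.153,"roll":0}])

```text
time_s: 15.75
tool_pos: [0.6206, 0.1932, 0.0255]
ee_rot: [0.001, 0.787, 0.616, 0.001]
force: [-0.2, -0.2, -1.3]
grip_width: 0.0438
gripper_force: 12.0
```

Request:
carry_out(rows=[{"dx":0,"dy":0,"dz":0.002,"roll":0},{"dx":0,"dy":0,"dz":0.002,"roll":0},{"dx":0,"dy":0,"dz":0.002,"roll":0}])

```text
time_s: 16.0
tool_pos: [0.6209, 0.1935, 0.0237]
ee_rot: [0.001, 0.787, 0.617, 0.001]
force: [0.7, -0.3, 2.1]
grip_width: 0.0436
gripper_force: 12.0
```

Request:
carry_out(rows=[{"dx":0,"dy":0,"dz":0,"roll":0},{"dx":0,"dy":0,"dz":0,"roll":0},{"dx":0,"dy":0,"dz":0,"roll":0},{"dx":0,"dy":0,"dz":-0.03,"roll":0},{"dx":0,"dy":0,"dz":-0.07,"roll":0},{"dx":0,"dy":0,"dz":-0.11,"roll":0},{"dx":0,"dy":0,"dz":-0.15,"roll":0},{"dx":-0.403,"dy":0.023,"dz":-0.15,"roll":0},{"dx":-0.403,"dy":0.023,"dz":-0.15,"roll":0},{"dx":-0.403,"dy":0.023,"dz":-0.15,"roll":0},{"dx":-0.403,"dy":0.023,"dz":-0.15,"roll":0},{"dx":-0.403,"dy":0.023,"dz":-0.15,"roll":0},{"dx":-0.403,"dy":0.023,"dz":-0.15,"roll":0},{"dx":-0.403,"dy":0.023,"dz":-0.15,"roll":0},{"dx":-0.403,"dy":0.023,"dz":-0.15,"roll":0},{"dx":-0.403,"dy":0.023,"dz":-0.15,"roll":0},{"dx":-0.403,"dy":0.023,"dz":-0.15,"roll":0},{"dx":-0.403,"dy":0.023,"dz":-0.15,"roll":0},{"dx":-0.403,"dy":0.023,"dz":-0.15,"roll":0}], jaw=0.28)

```text
time_s: 17.58
tool_pos: [0.5447, -0.2045, 0.1721]
ee_rot: [-0.001, 0.788, 0.615, 0.0]
force: [0.7, -0.2, 0.3]
grip_width: 0.0601
gripper_force: 0.0
```

```bash
cat > look.py <<'E'
from h import *
np.set_printoptions(precision=4,suppress=True)
def look():
    o=env.get_obs();print(o['time_s'],o['tool_pos'])
    for c in('side','top'):
        env.read_camera(c)
        for d in env.outline_of(c,'capsule0'):
            if d['conf']<.3: continue
            ys,xs=np.nonzero(d['mask']);rc=[ys.mean(),xs.mean()];print(c,round(d['conf'],2),np.round(rc),onz(c,rc,.018)[:2])
if __name__=='__main__': look()
E
python3 look.py
```

```text
17.5833 [ 0.5447 -0.2045  0.1721]
side 0.85 [353. 382.] [ 0.5756 -0.3306]
side 0.83 [308. 327.] [ 0.5104 -0.1996]
side 0.82 [397. 399.] [ 0.5721 -0.4239]
side 0.62 [279. 289.] [ 0.4556 -0.0963]
side 0.58 [201. 339.] [0.637  0.2363]
side 0.53 [151. 307.] [0.6209 0.6084]
top 0.84 [207. 479.] [ 0.5721 -0.4175]
top 0.8 [186. 202.] [0.6217 0.1985]
top 0.57 [240. 379.] [ 0.4992 -0.1948]
```

Capsule B has been knocked from (0.547,-0.204) to about (0.51,-0.20), near the oil pot. I'll move aside and remeasure, then grip with the fingers turned about 90°.

Request:
carry_out(rows=[{"dx":-0.04,"dy":0.04,"dz":-0.02,"roll":0},{"dx":-0.08,"dy":0.08,"dz":-0.04,"roll":0},{"dx":-0.12,"dy":0.1,"dz":-0.04,"roll":0},{"dx":-0.14,"dy":0.12,"dz":-0.04,"roll":0},{"dx":-0.14,"dy":0.12,"dz":-0.04,"roll":0}])

```text
time_s: 18.2
tool_pos: [0.6306, -0.3704, 0.2128]
ee_rot: [0.002, 0.787, 0.617, -0.0]
force: [0.1, -0.2, 0.3]
grip_width: 0.0603
gripper_force: 0.0
```

Run:
```python
from look import *
look(); print(env.get_obs()['joints'])
for d in env.spot_point('top','oil_pot'): print(d['conf'],d['at'],onz('top',d['at'],.003))
im=env.read_camera('top')
cv2.imwrite('pics/t5c.png',cv2.resize(im[140:320,130:430],None,fx=2.6,fy=2.6,interpolation=2)[:,:,::-1])
```

```text
18.2 [ 0.6306 -0.3704  0.2128]
side 0.85 [308. 327.] [ 0.5108 -0.1998]
side 0.8 [353. 383.] [ 0.576  -0.3312]
side 0.78 [279. 289.] [ 0.4558 -0.0968]
side 0.59 [397. 399.] [ 0.5726 -0.4243]
top 0.9 [235. 380.] [ 0.5104 -0.1964]
top 0.86 [186. 202.] [0.622  0.1984]
[-0.6238  0.5112  1.116   0.0007  1.5164 -0.3831]
0.46 [259.0, 378.4] [ 0.4592 -0.1945  0.003 ]
```

View pics/t5c.png

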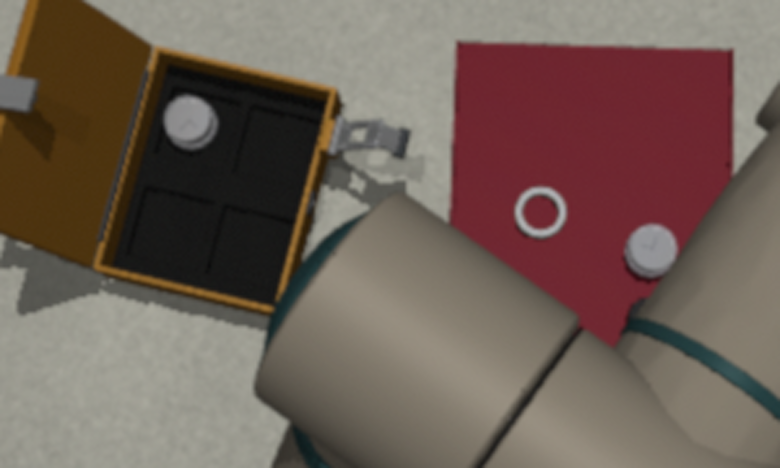

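A stands in its pocket at crop (190,122). B is clear at crop (652,250), and both views agree on (0.5105,-0.198).

Request:
carry_out(rows=[{"dx":0.137,"dy":-0.156,"dz":0,"roll":1.33},{"dx":0.137,"dy":-0.156,"dz":0,"roll":1.33},{"dx":0.137,"dy":-0.156,"dz":0,"roll":1.33},{"dx":0.137,"dy":-0.156,"dz":0,"roll":1.33},{"dx":0.137,"dy":-0.156,"dz":0,"roll":1.33},{"dx":0.137,"dy":-0.156,"dz":0,"roll":1.33},{"dx":0.137,"dy":-0.156,"dz":0,"roll":1.33},{"dx":0.137,"dy":-0.156,"dz":0,"roll":1.33},{"dx":0.137,"dy":-0.156,"dz":0,"roll":1.33},{"dx":0.137,"dy":-0.156,"dz":0,"roll":1.33},{"dx":0.137,"dy":-0.156,"dz":0,"roll":1.33},{"dx":0.137,"dy":-0.156,"dz":0.04,"roll":1.33},{"dx":0.137,"dy":-0.156,"dz":0.08,"roll":1.33},{"dx":0.137,"dy":-0.156,"dz":0.12,"roll":1.33},{"dx":0.137,"dy":-0.156,"dz":0.12,"roll":1.33},{"dx":0.137,"dy":-0.156,"dz":0.12,"roll":1.33}])

```text
time_s: 19.83
tool_pos: [0.5078, -0.1956, 0.0917]
ee_rot: [-0.001, 1.0, 0.0, -0.002]
force: [0.0, -0.8, 0.6]
grip_width: 0.0606
gripper_force: 0.0
```

Request:
carry_out(rows=[{"dx":0.002,"dy":0.001,"dz":0.03,"roll":0},{"dx":0.002,"dy":0.001,"dz":0.055,"roll":0},{"dx":0.002,"dy":0.001,"dz":0.068,"roll":0},{"dx":0.002,"dy":0.001,"dz":0.074,"roll":0},{"dx":0.002,"dy":0.001,"dz":0.074,"roll":0},{"dx":0.002,"dy":0.001,"dz":0.074,"roll":0}])

```text
time_s: 20.33
tool_pos: [0.5133, -0.1993, 0.0207]
ee_rot: [0.001, 1.0, -0.0, 0.002]
force: [-0.1, -0.9, 0.1]
grip_width: 0.06
gripper_force: 0.0
```

Request:
carry_out(rows=[{"dx":0,"dy":0,"dz":0,"roll":0},{"dx":0,"dy":0,"dz":0,"roll":0},{"dx":0,"dy":0,"dz":0,"roll":0},{"dx":0,"dy":0,"dz":0,"roll":0},{"dx":0,"dy":0,"dz":0,"roll":0},{"dx":0,"dy":0,"dz":0,"roll":0}], jaw=-0.4, squeeze=12)

```text
time_s: 20.83
tool_pos: [0.5124, -0.1991, 0.0197]
ee_rot: [0.0, 1.0, -0.001, 0.001]
force: [0.5, 1.4, 6.0]
grip_width: 0.0434
gripper_force: 12.0
```

Request:
carry_out(rows=[{"dx":0,"dy":0,"dz":-0.02,"roll":0},{"dx":0,"dy":0,"dz":-0.055,"roll":0},{"dx":0,"dy":0,"dz":-0.095,"roll":0},{"dx":0,"dy":0,"dz":-0.135,"roll":0},{"dx":0.008,"dy":-0.03,"dz":-0.16,"roll":-0.12},{"dx":0.017,"dy":-0.06,"dz":-0.16,"roll":-0.24},{"dx":0.025,"dy":-0.09,"dz":-0.16,"roll":-0.36},{"dx":0.033,"dy":-0.12,"dz":-0.16,"roll":-0.48},{"dx":0.042,"dy":-0.15,"dz":-0.16,"roll":-0.6},{"dx":0.05,"dy":-0.18,"dz":-0.16,"roll":-0.72},{"dx":0.058,"dy":-0.21,"dz":-0.16,"roll":-0.84},{"dx":0.067,"dy":-0.24,"dz":-0.16,"roll":-0.96},{"dx":0.075,"dy":-0.27,"dz":-0.16,"roll":-1.08},{"dx":0.083,"dy":-0.3,"dz":-0.16,"roll":-1.2},{"dx":0.09,"dy":-0.323,"dz":-0.16,"roll":-1.33},{"dx":0.09,"dy":-0.323,"dz":-0.16,"roll":-1.33},{"dx":0.09,"dy":-0.323,"dz":-0.16,"roll":-1.33},{"dx":0.09,"dy":-0.323,"dz":-0.16,"roll":-1.33}])

```text
time_s: 22.33
tool_pos: [0.6015, 0.1236, 0.1781]
ee_rot: [0.0, 0.788, 0.616, -0.001]
force: [0.2, 0.2, -1.3]
grip_width: 0.0432
gripper_force: 12.0
```

Request:
carry_out(rows=[{"dx":0,"dy":0,"dz":0.03,"roll":0},{"dx":0,"dy":0,"dz":0.06,"roll":0},{"dx":0,"dy":0,"dz":0.09,"roll":0},{"dx":0,"dy":0,"dz":0.11,"roll":0},{"dx":0,"dy":0,"dz":0.13,"roll":0},{"dx":0,"dy":0,"dz":0.142,"roll":0},{"dx":0,"dy":0,"dz":0.149,"roll":0},{"dx":0,"dy":0,"dz":0.153,"roll":0},{"dx":0,"dy":0,"dz":0.154,"roll":0},{"dx":0,"dy":0,"dz":0.154,"roll":0},{"dx":0,"dy":0,"dz":0.154,"roll":0}])

```text
time_s: 23.25
tool_pos: [0.6028, 0.124, 0.0254]
ee_rot: [0.001, 0.787, 0.616, 0.001]
force: [0.2, -0.3, -0.9]
grip_width: 0.0439
gripper_force: 12.0
```

Request:
carry_out(rows=[{"dx":0,"dy":0,"dz":0.001,"roll":0},{"dx":0,"dy":0,"dz":0.001,"roll":0},{"dx":0,"dy":0,"dz":0.001,"roll":0},{"dx":0,"dy":0,"dz":-0.03,"roll":0},{"dx":0,"dy":0,"dz":-0.07,"roll":0},{"dx":0,"dy":0,"dz":-0.11,"roll":0},{"dx":0,"dy":0,"dz":-0.15,"roll":0},{"dx":-0.249,"dy":-0.09,"dz":-0.15,"roll":0},{"dx":-0.249,"dy":-0.09,"dz":-0.15,"roll":0},{"dx":-0.249,"dy":-0.09,"dz":-0.15,"roll":0},{"dx":-0.249,"dy":-0.09,"dz":-0.15,"roll":0},{"dx":-0.249,"dy":-0.09,"dz":-0.15,"roll":0},{"dx":-0.249,"dy":-0.09,"dz":-0.15,"roll":0},{"dx":-0.249,"dy":-0.09,"dz":-0.15,"roll":0},{"dx":-0.249,"dy":-0.09,"dz":-0.15,"roll":0},{"dx":-0.249,"dy":-0.09,"dz":-0.15,"roll":0},{"dx":-0.249,"dy":-0.09,"dz":-0.15,"roll":0}], jaw=0.28)

```text
time_s: 24.67
tool_pos: [0.4556, -0.0954, 0.1747]
ee_rot: [0.0, 0.787, 0.617, 0.001]
force: [0.1, 0.6, -0.5]
grip_width: 0.06
gripper_force: 0.0
```

```bash
python3 look.py
```

```text
24.6667 [ 0.4556 -0.0954  0.1747]
side 0.98 [354. 383.] [ 0.5759 -0.3318]
side 0.83 [397. 399.] [ 0.5727 -0.4239]
side 0.62 [204. 334.] [0.6222 0.222 ]
side 0.6 [279. 289.] [ 0.4549 -0.0967]
top 0.88 [207. 478.] [ 0.5724 -0.4167]
top 0.71 [187. 203.] [0.6214 0.1975]
top 0.7 [206. 437.] [ 0.575  -0.3244]
top 0.58 [195. 235.] [0.6031 0.1239]
```

C hasn't moved. Descend and grip.

Request:
carry_out(rows=[{"dx":-0.001,"dy":0,"dz":0.03,"roll":0},{"dx":-0.001,"dy":0,"dz":0.06,"roll":0},{"dx":-0.001,"dy":0,"dz":0.1,"roll":0},{"dx":-0.001,"dy":0,"dz":0.13,"roll":0},{"dx":-0.001,"dy":0,"dz":0.148,"roll":0},{"dx":-0.001,"dy":0,"dz":0.156,"roll":0},{"dx":-0.001,"dy":0,"dz":0.156,"roll":0},{"dx":-0.001,"dy":0,"dz":0.156,"roll":0}])

```text
time_s: 25.53
tool_pos: [0.4555, -0.0968, 0.0187]
ee_rot: [0.0, 0.787, 0.617, 0.0]
force: [0.5, 0.0, 0.1]
grip_width: 0.0598
gripper_force: 0.0
```

Request:
carry_out(rows=[{"dx":0,"dy":0,"dz":0,"roll":0},{"dx":0,"dy":0,"dz":0,"roll":0},{"dx":0,"dy":0,"dz":0,"roll":0},{"dx":0,"dy":0,"dz":0,"roll":0},{"dx":0,"dy":0,"dz":0,"roll":0},{"dx":0,"dy":0,"dz":0,"roll":0}], jaw=-0.4, squeeze=12)

```text
time_s: 26.03
tool_pos: [0.4557, -0.0973, 0.0196]
ee_rot: [0.001, 0.787, 0.617, 0.001]
force: [-0.3, 0.6, 5.8]
grip_width: 0.0437
gripper_force: 12.0
```

Request:
carry_out(rows=[{"dx":0,"dy":0,"dz":-0.02,"roll":0},{"dx":0,"dy":0,"dz":-0.055,"roll":0},{"dx":0,"dy":0,"dz":-0.095,"roll":0},{"dx":0,"dy":0,"dz":-0.135,"roll":0},{"dx":0.03,"dy":0,"dz":-0.16,"roll":0},{"dx":0.065,"dy":0,"dz":-0.16,"roll":0},{"dx":0.1,"dy":0,"dz":-0.16,"roll":0},{"dx":0.135,"dy":0,"dz":-0.16,"roll":0},{"dx":0.17,"dy":0,"dz":-0.16,"roll":0},{"dx":0.205,"dy":0,"dz":-0.16,"roll":0},{"dx":0.235,"dy":0,"dz":-0.16,"roll":0},{"dx":0.25,"dy":0,"dz":-0.16,"roll":0},{"dx":0.25,"dy":0,"dz":-0.16,"roll":0},{"dx":0.25,"dy":0,"dz":-0.16,"roll":0},{"dx":0.25,"dy":0,"dz":-0.16,"roll":0}])

```text
time_s: 27.28
tool_pos: [0.514, 0.145, 0.1783]
ee_rot: [0.0, 0.787, 0.617, -0.001]
force: [-0.3, -0.2, -0.7]
grip_width: 0.0435
gripper_force: 12.0
```

Request:
carry_out(rows=[{"dx":0,"dy":0,"dz":0.03,"roll":0},{"dx":0,"dy":0,"dz":0.06,"roll":0},{"dx":0,"dy":0,"dz":0.09,"roll":0},{"dx":0,"dy":0,"dz":0.11,"roll":0},{"dx":0,"dy":0,"dz":0.13,"roll":0},{"dx":0,"dy":0,"dz":0.142,"roll":0},{"dx":0,"dy":0,"dz":0.149,"roll":0},{"dx":0,"dy":0,"dz":0.153,"roll":0},{"dx":0,"dy":0,"dz":0.154,"roll":0},{"dx":0,"dy":0,"dz":0.154,"roll":0},{"dx":0,"dy":0,"dz":0.154,"roll":0}])

```text
time_s: 28.2
tool_pos: [0.5154, 0.1457, 0.0253]
ee_rot: [0.001, 0.787, 0.616, 0.001]
force: [1.0, -0.8, -0.8]
grip_width: 0.0437
gripper_force: 12.0
```

Request:
carry_out(rows=[{"dx":0,"dy":0,"dz":0.001,"roll":0},{"dx":0,"dy":0,"dz":0.001,"roll":0},{"dx":0,"dy":0,"dz":0.001,"roll":0},{"dx":0,"dy":0,"dz":-0.03,"roll":0},{"dx":0,"dy":0,"dz":-0.07,"roll":0},{"dx":0,"dy":0,"dz":-0.11,"roll":0},{"dx":0,"dy":0,"dz":-0.15,"roll":0},{"dx":-0.35,"dy":0.15,"dz":-0.25,"roll":0},{"dx":-0.35,"dy":0.15,"dz":-0.25,"roll":0},{"dx":-0.35,"dy":0.15,"dz":-0.25,"roll":0},{"dx":-0.35,"dy":0.15,"dz":-0.25,"roll":0},{"dx":-0.35,"dy":0.15,"dz":-0.25,"roll":0},{"dx":-0.35,"dy":0.15,"dz":-0.25,"roll":0},{"dx":-0.35,"dy":0.15,"dz":-0.25,"roll":0},{"dx":-0.35,"dy":0.15,"dz":-0.25,"roll":0},{"dx":-0.35,"dy":0.15,"dz":-0.25,"roll":0},{"dx":-0.35,"dy":0.15,"dz":-0.25,"roll":0}], jaw=0.28)

```text
time_s: 29.62
tool_pos: [0.5772, -0.2353, 0.2757]
ee_rot: [0.002, 0.788, 0.615, -0.0]
force: [0.3, 0.5, -0.1]
grip_width: 0.0605
gripper_force: 0.0
```

Run:
```python
from look import *
look()
for c in('top','side'):
  for d in env.spot_point(c,'lid_grip')[:2]: print(c,d['conf'],d['at'])
im=env.read_camera('top'); s=env.read_camera('side')
cv2.imwrite('pics/t6c.png',np.hstack([cv2.resize(im[140:290,110:280],None,fx=2.5,fy=2.5,interpolation=2),cv2.resize(s[120:270,250:400],None,fx=2.3,fy=2.5,interpolation=2)])[:,:,::-1])
```

```text
29.6167 [ 0.5772 -0.2353  0.2757]
side 0.78 [397. 399.] [ 0.5726 -0.4246]
side 0.56 [354. 382.] [ 0.5754 -0.3325]
side 0.45 [203. 335.] [0.6239 0.2256]
side 0.42 [212. 300.] [0.5274 0.1899]
top 0.91 [195. 236.] [0.6021 0.1234]
top 0.91 [233. 224.] [0.5155 0.1481]
top 0.89 [186. 202.] [0.6221 0.1982]
top 0.87 [207. 479.] [ 0.5722 -0.4179]
top 0.7 [200. 186.] [0.5915 0.2346]
top 0.6 [203.8, 114.8]
```

View pics/t6c.png

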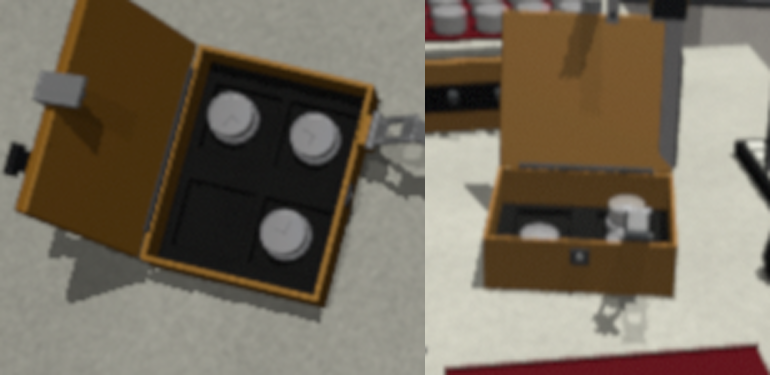

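All three capsules sit in their own pockets, at crop (233,117), (315,137) and (285,234). I'll go back to the lid handle, and check the full side picture for the background objects.

Request:
carry_out(rows=[{"dx":0.558,"dy":-0.161,"dz":0,"roll":0},{"dx":0.558,"dy":-0.161,"dz":0,"roll":0},{"dx":0.558,"dy":-0.161,"dz":0,"roll":0},{"dx":0.558,"dy":-0.161,"dz":0,"roll":0},{"dx":0.558,"dy":-0.161,"dz":0,"roll":0},{"dx":0.558,"dy":-0.161,"dz":0,"roll":0},{"dx":0.558,"dy":-0.161,"dz":0,"roll":0},{"dx":0.558,"dy":-0.161,"dz":0,"roll":0},{"dx":0.558,"dy":-0.161,"dz":0,"roll":0},{"dx":0.558,"dy":-0.161,"dz":0,"roll":0},{"dx":0.558,"dy":-0.161,"dz":0,"roll":0},{"dx":0.558,"dy":-0.161,"dz":0,"roll":0},{"dx":0.558,"dy":-0.161,"dz":0,"roll":0},{"dx":0.558,"dy":-0.161,"dz":0,"roll":0},{"dx":0.558,"dy":-0.161,"dz":0,"roll":0},{"dx":0.558,"dy":-0.161,"dz":0,"roll":0},{"dx":0.558,"dy":-0.161,"dz":0,"roll":0},{"dx":0.558,"dy":-0.161,"dz":0,"roll":0}], jaw=0.05)

```text
time_s: 31.52
tool_pos: [0.5534, 0.3495, 0.2746]
ee_rot: [0.0, 0.787, 0.616, -0.0]
force: [-1.1, -0.2, 0.9]
grip_width: 0.0495
gripper_force: 0.0
```

Run:
```python
from h import *
print(onz('top',[203.8,114.8],.169), env.get_obs()['tool_pos'])
for t,c in(('lid_grip','top'),):
    env.read_camera(c); print([(d['conf'],d['at'],onz(c,d['at'],.169)) for d in env.spot_point(c,t)])
```

```text
[0.5500188  0.34194097 0.169     ] [0.55337673 0.34945792 0.27458971]
[(0.66, [202.2, 111.8], array([0.55327433, 0.34805911, 0.169     ]))]
```

View pics/side0.png

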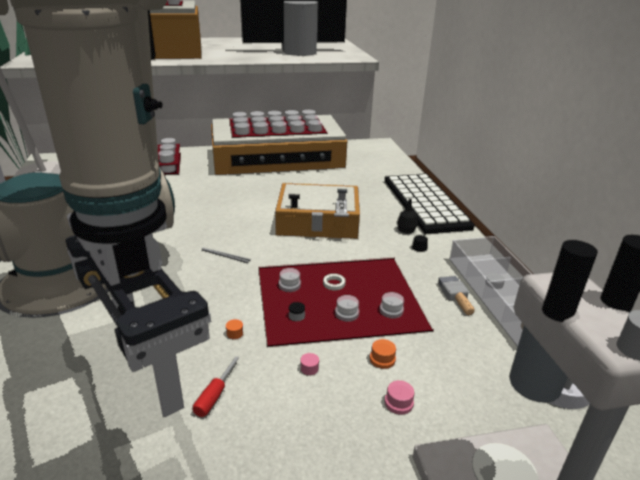

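The capsule-like rows at (122,275) and (155,168) belong to a background tester, not the red tray, so they stay put. Descending onto the handle.

Request:
carry_out(rows=[{"dx":0,"dy":0,"dz":0.03,"roll":0},{"dx":0,"dy":0,"dz":0.06,"roll":0},{"dx":0,"dy":0,"dz":0.085,"roll":0},{"dx":0,"dy":0,"dz":0.105,"roll":0},{"dx":0,"dy":0,"dz":0.12,"roll":0},{"dx":0,"dy":0,"dz":0.121,"roll":0},{"dx":0,"dy":0,"dz":0.121,"roll":0}])

```text
time_s: 32.2
tool_pos: [0.5537, 0.349, 0.153]
ee_rot: [-0.0, 0.788, 0.616, -0.001]
force: [0.3, 0.7, 0.3]
grip_width: 0.0492
gripper_force: 0.0
```

Request:
carry_out(rows=[{"dx":0,"dy":0,"dz":0,"roll":0},{"dx":0,"dy":0,"dz":0,"roll":0},{"dx":0,"dy":0,"dz":0,"roll":0},{"dx":0,"dy":0,"dz":0,"roll":0},{"dx":0,"dy":0,"dz":0,"roll":0},{"dx":0,"dy":0,"dz":0,"roll":0},{"dx":0,"dy":0,"dz":0,"roll":0}], jaw=-0.7, squeeze=35)

```text
time_s: 32.78
tool_pos: [0.5542, 0.3509, 0.1543]
ee_rot: [0.0, 0.787, 0.617, 0.001]
force: [-0.8, 1.4, 3.3]
grip_width: 0.0228
gripper_force: 35.0
```

Request:
carry_out(rows=[{"dx":-0.018,"dy":0,"dz":-0.012,"roll":0},{"dx":-0.038,"dy":0,"dz":-0.021,"roll":0},{"dx":-0.058,"dy":0,"dz":-0.027,"roll":0},{"dx":-0.08,"dy":0,"dz":-0.03,"roll":0},{"dx":-0.102,"dy":0,"dz":-0.03,"roll":0},{"dx":-0.123,"dy":0,"dz":-0.026,"roll":0},{"dx":-0.144,"dy":0,"dz":-0.019,"roll":0},{"dx":-0.163,"dy":0,"dz":-0.01,"roll":0},{"dx":-0.181,"dy":0,"dz":0.003,"roll":0},{"dx":-0.196,"dy":0,"dz":0.018,"roll":0},{"dx":-0.21,"dy":0,"dz":0.035,"roll":0},{"dx":-0.216,"dy":0,"dz":0.045,"roll":0},{"dx":-0.22,"dy":0,"dz":0.054,"roll":0},{"dx":-0.223,"dy":0,"dz":0.061,"roll":0},{"dx":-0.223,"dy":0,"dz":0.061,"roll":0},{"dx":-0.223,"dy":0,"dz":0.061,"roll":0}])

```text
time_s: 34.12
tool_pos: [0.5014, 0.1364, 0.0916]
ee_rot: [-0.002, 0.788, 0.616, 0.002]
force: [3.3, 6.1, -5.2]
grip_width: 0.014
gripper_force: 3.6
```

Run:
```python
from h import *
print(env.get_obs()['gripper_force'],env.get_obs()['grip_width'])
im=env.read_camera('top'); s=env.read_camera('side')
cv2.imwrite('pics/t7c.png',np.hstack([cv2.resize(im[120:270,130:280],None,fx=2.3,fy=2.5,interpolation=2),cv2.resize(s[110:270,230:400],None,fx=2.5,fy=2.344,interpolation=2)])[:375,:,::-1])
```

```text
3.637027144432068 0.013959096418683509
```

View pics/t7c.png

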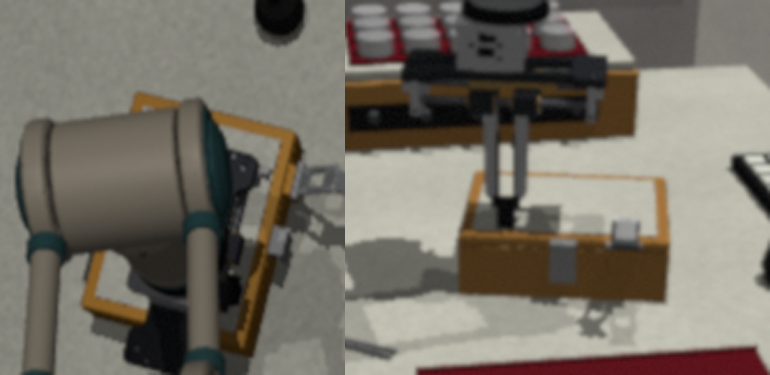

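The lid is nearly shut and the fingers slipped off the top of the handle at the end, at crop (507,205). Next I press at lid_press with the fingers closed.

Request:
carry_out(rows=[{"dx":0,"dy":0,"dz":-0.03,"roll":0},{"dx":0,"dy":0,"dz":-0.055,"roll":0},{"dx":-0.009,"dy":0.028,"dz":-0.055,"roll":0},{"dx":-0.018,"dy":0.056,"dz":-0.055,"roll":0},{"dx":-0.018,"dy":0.056,"dz":-0.055,"roll":0},{"dx":-0.018,"dy":0.056,"dz":-0.03,"roll":0},{"dx":-0.018,"dy":0.056,"dz":-0.01,"roll":0},{"dx":-0.018,"dy":0.056,"dz":0,"roll":0},{"dx":-0.018,"dy":0.056,"dz":0,"roll":0}], jaw=-1, squeeze=10)

```text
time_s: 34.97
tool_pos: [0.5478, 0.1029, 0.0898]
ee_rot: [-0.002, 0.787, 0.617, -0.003]
force: [0.2, -0.0, 1.1]
grip_width: 0.0004
gripper_force: 0.0
```

Request:
carry_out(rows=[{"dx":0,"dy":0,"dz":0.005,"roll":0},{"dx":0,"dy":0,"dz":0.01,"roll":0},{"dx":0,"dy":0,"dz":0.015,"roll":0},{"dx":0,"dy":0,"dz":0.02,"roll":0},{"dx":0,"dy":0,"dz":0.024,"roll":0},{"dx":0,"dy":0,"dz":0.028,"roll":0},{"dx":0,"dy":0,"dz":0.028,"roll":0},{"dx":0,"dy":0,"dz":0.028,"roll":0}])

```text
time_s: 35.63
tool_pos: [0.5506, 0.103, 0.0669]
ee_rot: [0.0, 0.787, 0.617, 0.001]
force: [-4.4, -0.6, 14.7]
grip_width: 0.0001
gripper_force: 7.4
```

Request:
carry_out(rows=[{"dx":0,"dy":0,"dz":0.003,"roll":0},{"dx":0,"dy":0,"dz":0.003,"roll":0},{"dx":0,"dy":0,"dz":0.003,"roll":0}])

```text
time_s: 35.88
tool_pos: [0.5507, 0.103, 0.0666]
ee_rot: [0.001, 0.787, 0.617, 0.001]
force: [-8.4, -1.0, 30.5]
grip_width: 0.0009
gripper_force: 15.2
```

Request:
carry_out(rows=[{"dx":0,"dy":0,"dz":-0.04,"roll":0},{"dx":0,"dy":0,"dz":-0.08,"roll":0},{"dx":-0.03,"dy":0.02,"dz":-0.1,"roll":0},{"dx":-0.06,"dy":0.04,"dz":-0.1,"roll":0},{"dx":-0.082,"dy":0.055,"dz":-0.1,"roll":0},{"dx":-0.082,"dy":0.055,"dz":-0.1,"roll":0},{"dx":-0.082,"dy":0.055,"dz":-0.09,"roll":0},{"dx":-0.082,"dy":0.055,"dz":-0.09,"roll":0}], jaw=0)

```text
time_s: 36.55
tool_pos: [0.5824, 0.0107, 0.1492]
ee_rot: [-0.002, 0.787, 0.616, -0.001]
force: [-0.2, -0.4, -1.0]
grip_width: 0.0466
gripper_force: 0.0
```

Run:
```python
from h import *
print(env.get_obs()['tool_pos'])
s=env.read_camera('side')
for n in('lid_press','hasp_grip','lid_grip'): print(n,[(round(d['conf'],2),d['at']) for d in env.spot_point('side',n)[:1]],proj('side',w2(KP[n],(.567,.169,1.33))))
cv2.imwrite('pics/s8c.png',cv2.resize(s[130:260,250:390],None,fx=5,fy=4.5,interpolation=2)[:,:,::-1])
```

```text
[0.58241387 0.01072715 0.14923745]
lid_press [(0.94, [209.6, 318.7])] [np.float64(209.08707963669838), np.float64(316.90523676654544)]
hasp_grip [(0.42, [212.6, 341.7])] [np.float64(192.46390598756616), np.float64(341.2630280120869)]
lid_grip [(0.93, [197.0, 294.2])] [np.float64(195.86405560174236), np.float64(293.4970013185608)]
```

View pics/s8c.png

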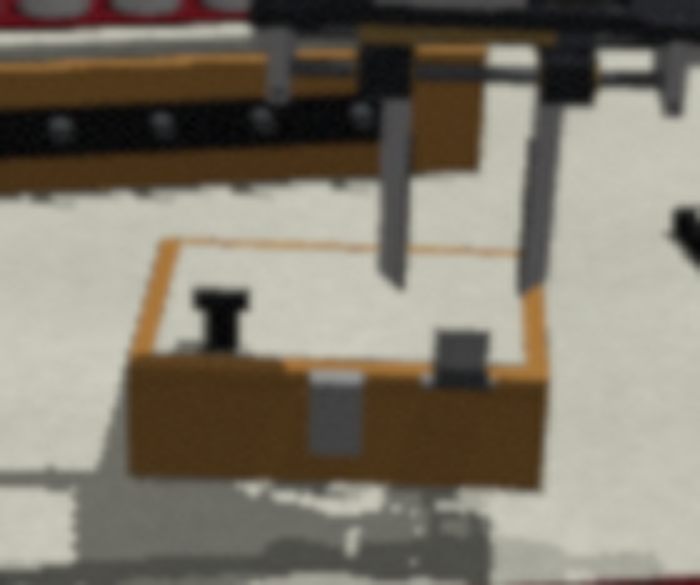

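The lid lies flush, and the handle and lid_press match the shut model to about 1–2 px. Gripping the hasp pin.

Request:
carry_out(rows=[{"dx":0,"dy":0.002,"dz":0.02,"roll":0},{"dx":0,"dy":0.002,"dz":0.04,"roll":0},{"dx":0,"dy":0.002,"dz":0.055,"roll":0},{"dx":0,"dy":0.002,"dz":0.064,"roll":0},{"dx":0,"dy":0.002,"dz":0.064,"roll":0},{"dx":0,"dy":0.002,"dz":0.064,"roll":0}])

```text
time_s: 37.25
tool_pos: [0.5861, 0.0102, 0.0875]
ee_rot: [-0.0, 0.787, 0.617, -0.0]
force: [-0.2, -0.6, 0.2]
grip_width: 0.0469
gripper_force: 0.0
```

Request:
carry_out(rows=[{"dx":0,"dy":0,"dz":0,"roll":0},{"dx":0,"dy":0,"dz":0,"roll":0},{"dx":0,"dy":0,"dz":0,"roll":0},{"dx":0,"dy":0,"dz":0,"roll":0},{"dx":0,"dy":0,"dz":0,"roll":0},{"dx":0,"dy":0,"dz":0,"roll":0},{"dx":0,"dy":0,"dz":0,"roll":0}], jaw=-0.7, squeeze=25)

```text
time_s: 37.83
tool_pos: [0.5847, 0.0096, 0.0874]
ee_rot: [-0.001, 0.787, 0.617, -0.001]
force: [-5.0, -0.5, 1.0]
grip_width: 0.0233
gripper_force: 25.0
```

Request:
carry_out(rows=[{"dx":0.008,"dy":0,"dz":-0.01,"roll":0},{"dx":0.015,"dy":0,"dz":-0.017,"roll":0},{"dx":0.023,"dy":0,"dz":-0.022,"roll":0},{"dx":0.032,"dy":0,"dz":-0.027,"roll":0},{"dx":0.041,"dy":0,"dz":-0.03,"roll":0},{"dx":0.051,"dy":0,"dz":-0.031,"roll":0},{"dx":0.061,"dy":0,"dz":-0.031,"roll":0},{"dx":0.071,"dy":0,"dz":-0.03,"roll":0},{"dx":0.08,"dy":0,"dz":-0.027,"roll":0},{"dx":0.089,"dy":0,"dz":-0.023,"roll":0},{"dx":0.097,"dy":0,"dz":-0.017,"roll":0},{"dx":0.104,"dy":0,"dz":-0.01,"roll":0},{"dx":0.11,"dy":0,"dz":-0.003,"roll":0},{"dx":0.116,"dy":0,"dz":0.008,"roll":0},{"dx":0.117,"dy":0,"dz":0.011,"roll":0},{"dx":0.117,"dy":0,"dz":0.011,"roll":0},{"dx":0.117,"dy":0,"dz":0.011,"roll":0}])

```text
time_s: 39.25
tool_pos: [0.6134, 0.1272, 0.0768]
ee_rot: [-0.003, 0.787, 0.616, 0.001]
force: [-4.1, 7.9, 2.9]
grip_width: 0.0232
gripper_force: 25.0
```

Request:
carry_out(rows=[{"dx":0,"dy":0,"dz":0,"roll":0},{"dx":0,"dy":0,"dz":0,"roll":0},{"dx":0,"dy":0,"dz":0,"roll":0},{"dx":0,"dy":0,"dz":-0.03,"roll":0},{"dx":0,"dy":0,"dz":-0.07,"roll":0},{"dx":0,"dy":0,"dz":-0.11,"roll":0},{"dx":0,"dy":0,"dz":-0.15,"roll":0},{"dx":-0.3,"dy":0.1,"dz":-0.15,"roll":0},{"dx":-0.3,"dy":0.1,"dz":-0.15,"roll":0},{"dx":-0.3,"dy":0.1,"dz":-0.15,"roll":0},{"dx":-0.3,"dy":0.1,"dz":-0.15,"roll":0},{"dx":-0.3,"dy":0.1,"dz":-0.15,"roll":0},{"dx":-0.3,"dy":0.1,"dz":-0.15,"roll":0},{"dx":-0.3,"dy":0.1,"dz":-0.15,"roll":0},{"dx":-0.3,"dy":0.1,"dz":-0.15,"roll":0},{"dx":-0.3,"dy":0.1,"dz":-0.15,"roll":0}], jaw=0)

```text
time_s: 40.58
tool_pos: [0.6401, -0.1989, 0.226]
ee_rot: [0.002, 0.789, 0.614, -0.001]
force: [-0.4, 0.5, 0.2]
grip_width: 0.0466
gripper_force: 0.0
```

Run:
```python
from h import *
print(env.get_obs()['tool_pos'],env.get_obs()['time_s'])
s=env.read_camera('side');im=env.read_camera('top')
for c in('top','side'):
  for n in('lid_press','hasp_grip','lid_grip'): print(c,n,[(round(d['conf'],2),d['at']) for d in env.spot_point(c,n)[:1]],np.round(proj(c,w2(KP[n],(.567,.169,1.33))),1))
z=cv2.imread('pics/side0.png')[:,:,::-1]
f=lambda a:cv2.resize(a[160:250,270:370],None,fx=3.9,fy=4.5,interpolation=2)
cv2.imwrite('pics/s9c.png',np.hstack([f(s),f(z)])[:,:,::-1])
```

```text
[ 0.64005392 -0.19892583  0.2260272 ] 40.5833
top lid_press [(0.72, [215.0, 237.8])] [213.1 241.1]
top hasp_grip [(0.73, [182.9, 230.2])] [181.7 229.6]
top lid_grip [(0.97, [235.4, 226.8])] [234.8 229.5]
side lid_press [(0.82, [207.0, 318.6])] [209.1 316.9]
side hasp_grip [(0.36, [209.4, 318.2])] [192.5 341.3]
side lid_grip [(0.56, [197.9, 295.2])] [195.9 293.5]
```

View pics/s9c.png

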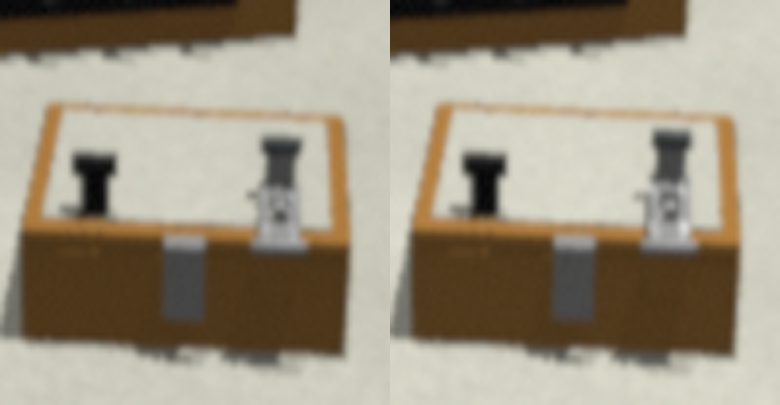

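The left half (now) matches the right half (start): the lid is flush and the hasp lies over the catch. The pin is at crop (281,147), slightly lower than at the start, so it is fully down. Handing in.

```bash
python3 -c "
from bench import env
print(env.finish_job())"
```

```text
the job is handed in; nothing more can be done
None
```

The job is handed in: all three clear capsules from the red tray stand in their own pockets, the lid is pressed shut past its detent, the hasp is back down over the catch, and the ring and oil pot were left on the tray; the hand-in returned no verdict.

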